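# Tuck the guitar scratchplate under the fingerboard overhang

### The job

Clear the little wooden screw tote off the guitar by hanging it by the slot in its handle on the hook of the stand, without tipping the screws out. Then take the black scratchplate by its pickup and tuck its front edge about 20 mm under the overhanging end of the fingerboard, centred and square to the neck, sliding it in flat so that the springy overhang is not pried up. Finish while holding: keep the plate pressed firmly flat on the guitar with the gripper, as if for screwing it down, do not let go, and leave everything else on the bench where it is.

Things in the scene. Friction and masses are not known exactly. Their poses are not given: they have to be found in the camera images.
- guitar: Wooden electric guitar lying on its back, clamped fast; body 390 x 280 x 45 mm, so its flat deck is 45 mm above the bench. Origin: on the bench under the body's middle; x along the neck, away from the robot; z up. Dark fingerboard 56 mm wide along y = 0. Two clamp bars lie on the tail: x -265 to -155, y +-62 mm, up to 67 mm above the bench.
- tongue_end (a point): Point on the deck (45 mm above the bench) straight below the middle of the free end of the fingerboard's overhang; axes as the guitar's. From here the overhang (56 mm wide, 6 mm thick) runs 60 mm in +x with a gap of 8 mm between it and the deck; the neck's wood fills the gap from x = 50 mm on. The plate's edge goes past this point in +x.
- tongue (a joint): How far the springy overhang is bent up, rad: 0 at rest; hinged 60 mm from its free end, so 0.05 is 3 mm at the end. About 2 N upward at the free end starts to lift it, and 2 N m/rad from there.
- plate: Scratchplate: flat black plate 140 (x) by 84 (y) by 4 mm with one pickup block on top, about 0.18 kg. Origin: centre of its underside; z up. The edge to tuck is its front one, x = +70 mm, the one farther from the pickup. Starts flat on the bench on one side of the guitar or the other, front roughly away from the robot.
- pickup (a point): Centre of the pickup block on the plate, 15 mm above the plate's underside; axes as the plate's. The block is 38 mm (x) by 60 mm (y) and stands 22 mm above the plate's top face (4 to 26 mm above the underside): grip it across either pair of sides. 85 mm behind the front edge.
- plate_edge (a point): Middle of the plate's front edge, at its underside; axes as the plate's.
- tote: Small open dark wooden tote, 80 (x) by 100 (y) mm, walls 35 mm high, about 0.3 kg, most of it screws (fixed) in the bottom; stands on the deck where the plate must go. Origin: centre of its underside. A handle board 12 mm thick (x) rises in its middle to 127 mm, with a slot through it along x: 50 mm wide, 53 to 85 mm above the underside. Either face may go first onto the hook.
- tote_grip (a point): Centre of the tote's solid grip above the slot: 12 mm thick (x), 74 mm wide (y), 42 mm high (85 to 127 mm above the underside); 106 mm above the tote's underside, axes as the tote's.
- tote_slot (a point): Middle of the slot's upper edge, 85 mm above the tote's underside: it rests on the hook when hung.
- hook: Fixed steel hook stand, on either side of the guitar. Origin: on the bench below where the load hangs; x points from the hook's tip to its post, roughly away from the robot. A level bar 8 mm thick, centre 170 mm high, runs from the post (x = 85 mm, no taller) to an upturned tip at x = -40 mm, 182 mm high at its top. Foot x 35 to 135 mm, 110 wide, 14 high.
- hook_seat (a point): Top of the hook's bar, 174 mm above the bench, where the slot's upper edge is to rest; axes as the hook's.
- pencil: Bystander: pencil 130 mm long lying across the guitar's tail end.
- glue: Bystander: glue bottle, 56 mm wide, 150 mm high.
- wax: Bystander: flat round tin, 72 mm wide, 45 mm high.
- driver: Bystander: screwdriver lying on the bench.
- mallet: Bystander: hammer lying on the bench.
- spanner: Bystander: spanner lying on the bench.
- offcut: Bystander: wood offcut 90 x 45 x 28 mm.

How it is judged:
On the way, in this order (a step that is already met when the one before it is completed fails the run):
1. the tote hangs on the hook by its slot, let go (contact force between tote and hook above 0.8 N and contact force between tote and the fingers below 0.05 N and distance between tote_slot and hook_seat below 0.05 m and angle between tote's own z axis and vertical below 0.45 rad), for 0.3 s.
2. the plate's front edge is under the fingerboard's overhang (x of plate_edge in the frame of tongue_end above 0.01 m and z of plate_edge in the frame of tongue_end below 0.006 m and y of plate_edge in the frame of tongue_end between -0.03 and 0.03 m), for 0.2 s.
At the end, for the whole second after the job is handed in: Plate edge 12-32 mm past the overhang's end, within 9 mm of centre, square to 0.09 rad, flat (2 mm, 0.03 rad), held down by the gripper with over 5 N; overhang bent under 0.02 rad; tote hanging still on the hook, upright to 0.45 rad, slot within 50 mm of the seat, not touched (all of step 1 and x of plate_edge in the frame of tongue_end between 0.012 and 0.032 m and y of plate_edge in the frame of tongue_end between -0.009 and 0.009 m and z of plate_edge in the frame of tongue_end below 0.002 m and angle between the z axis of plate and the z axis of guitar, either way round below 0.03 rad and angle between the x axis of plate and the x axis of guitar, either way round below 0.09 rad and value of joint tongue below 0.02 rad and contact force between plate and guitar above 5 N and contact force between plate and the fingers above 2 N and linear speed of tote below 0.1 m/s); the arm keeps its last pose, push and grip.
It fails at once if the fingerboard's overhang is pried up (over 0.05 rad, 3 mm at its end) (value of joint tongue above 0.05 rad).
It fails at once if the tote is tipped by more than 0.6 rad, spilling its screws (angle between tote's own z axis and vertical above 0.6 rad).
It fails at once if a bystander is moved by more than 30 mm (distance of any of pencil, glue, wax, driver, mallet, spanner, offcut from where it was at the start of the episode above 0.03 m).
It also fails if it takes over 61 s, if anything falls off the work surface, if the arm or the gripper's body presses on something with over 40 N, if the wrist force passes 120 N, or if a joint passes its speed limit or range.

### The arm

A 6-joint arm with a two-finger parallel gripper is mounted at the origin on the work surface. World frame = base frame: x ahead of the robot, y to its left, z up, the work surface at z = 0. Lengths are in m, angles in rad, forces in N, time in s.
With the tool pointing down it reaches from about 0.35 to 0.975 m from the base axis. Payload 4.9 kg.
Tool frame: the origin (TCP) lies midway between the tips of the shut fingers; the grasp point (between the pads) lies behind it (manip.grasp_offset is the y of the grasp point in the tool frame, in m); y points along the fingers, z is the direction in which the jaws open and shut, and the axes are right-handed (so a half turn about y gives the same grasp; the last joint's range is limited). The gripper opens to 85 mm and grips with 20 to 120 N. Pads are 22 mm wide; open, the fingers measure 114 mm over their backs; the gripper's body (76 mm by 85 mm) begins 54 mm behind the grasp point. The pads swing forward as they close: fully open they stand 13 mm farther back than shut.
Start: joints at [-1.226, 0.053, 1.613, -0, 1.476, -0.119], TCP at [0.28, -0.559, 0.231] pointing down, gripper open.
Joint ranges: [-3.01, 3.01], [-1.01, 2.22], [0.06, 2.58], [-1.02, 4.17], [0.09, 2.62], [-3.14, 3.14]. Speed limits (rad/s): [2.57, 2.57, 3.14, 3.14, 3.14, 3.14].

### API

Orientations are given as a unit quaternion [w, x, y, z].
In Python, from plant import manip gives the robot as it stands. The module is installed in compiled form; this text tells all that it offers.
- The arm moves only by the shell command python3 -m jog 'ROWS'. ROWS is a JSON object of lists of equal length, an entry for each row: "offset": the shift along the world's x, y, z in units of 50 mm (1.0 is 50 mm), a list of three; "angular": the turn, a rotation vector about the world's x, y, z in units of 6 degrees (1.0 is 6 degrees), a list of three; "jaw": the finger opening in mm, from 0 to 85.4. In form: {"offset": [[tx, ty, tz], ...], "angular": [[ax, ay, az], ...], "jaw": [jaw, ...]}. A call has 1 to 12 rows; each row shifts and turns the commanded pose from where the row before left it; what a row does not reach is not made up. A row lasts 1/10 s, in which the tool goes at most 50 mm and 8.59 degrees, less where a joint would pass 70% of its speed; a pose out of reach is approached as far as the arm can. A call is refused whole if a number of a shift passes 1 or a number of a turn 1, either way. A call with a gripper value outside its range is refused whole. The fingers move at their own pace and stop on an object; the grip force is fixed at half the most. Time passes only in rows, so rows that do not move let the fingers close. It gives the time, the measured TCP pose, the force and the opening at its end, in the units of the state.
- manip.state(): the state, without advancing time (a new reading comes with each control period).
- manip.grab_frame(name): name is "scene" or "top" or "wrist"; returns the picture (480x640x3 uint8, blue, green, red); there is no depth.
- manip.camera_model(name): a dict with "fx", "fy", "cx", "cy" (pixels), "rvec" (rotation vector, rad) and "tvec" (3), from world to camera coordinates, as OpenCV has them; the wrist camera has in their place "mount" (4x4, takes a point from camera to tool coordinates, whose origin is the TCP and whose axes are the tool frame's). Camera axes: x right, y down, z forward; pixel columns grow to the right and rows downward; lengths in m; the calibration is good to about 2 mm. The wrist camera is an equidistant fisheye: a pixel r from the principal point sees the ray r / f radians off the axis. A picture is of the moment at which its call begins: read the wrist's pose just before it. camera_model takes no time and is no camera call.
- manip.job_done(): hands the job in, once; it reports no verdict.
The state is a dict: "time": time; "joint_pos": joint angles; "joint_vel": joint speeds; "joint_efforts": joint torques, N m; "tool_pos": TCP position; "tool_rot": TCP orientation; "contact_force": force on the tool from outside, world axes, zero at the start; "ft_torque": the same for the moment, N m; "gripper_width": opening from 0.0 (shut) to 1.0 (fully open).
Only numpy, scipy, OpenCV 4.12 (cv2) and the standard library are available. Lean on these libraries where they do the work, as an engineer would, in place of code of your own. Each camera call takes 0.05 s, during which the arm holds its last target.

## Working session

There is one attempt and no reset: what is moved stays moved. The work goes in short steps, Python scripts to look and compute and a shell command to move; the robot and the scene stay as the last step left them, time stands still between calls to the robot, and variables do not carry over. Pictures are saved under pics/ and viewed, and the job is handed in when it is done.

```bash
mkdir -p pics; python3 - <<'E'
from plant import manip
import cv2
for n in ["scene","top","wrist"]:
    cv2.imwrite(f"pics/a_{n}.png",manip.grab_frame(n)); print(n,manip.camera_model(n))
print(manip.state(), manip.grasp_offset)
E
```

```text
scene {'fx': 530.3324523910685, 'fy': 530.3324523910685, 'cx': 310.21559711114566, 'cy': 236.60576727203284, 'rvec': array([ 0.84474892,  2.70190159, -0.87414416]), 'tvec': array([ 0.45882173, -0.17437586,  1.51118677])}
top {'fx': 564.06406545419, 'fy': 564.06406545419, 'cx': 322.8418850181588, 'cy': 233.8788034235311, 'rvec': array([ 2.21147221, -2.16605434,  0.12083564]), 'tvec': array([-0.02866161,  0.54625535,  1.53437032])}
wrist {'fx': 371.64829954431775, 'fy': 371.64829954431775, 'cx': 322.69850543210936, 'cy': 236.88251135717212, 'mount': array([[-2.75590608e-04,  9.59195126e-01,  2.82744823e-01,
        -7.18554718e-02],
       [ 5.85733563e-05, -2.82744817e-01,  9.59195165e-01,
        -1.41838784e-01],
       [ 9.99999960e-01,  2.80906492e-04,  2.17385382e-05,
        -8.06539443e-05],
       [ 0.00000000e+00,  0.00000000e+00,  0.00000000e+00,
         1.00000000e+00]])}
{'time': 0.15, 'joint_pos': array([-1.22599893e+00,  5.32142046e-02,  1.61399364e+00,  9.53173515e-07,
        1.47600303e+00, -1.19002801e-01]), 'joint_vel': array([-4.54707102e-04, -1.57748645e-03, -3.48269646e-03, -2.01334202e-03,
        3.48469223e-05,  1.45443712e-03]), 'joint_efforts': array([-4.15610270e-05, -3.94244957e+01, -3.70720410e+01, -8.95640460e-05,
        4.73858148e-03, -2.55944309e-05]), 'tool_pos': array([ 0.27942487, -0.55850711,  0.23033088]), 'tool_rot': array([ 0.16244815, -0.16257639,  0.68874687, -0.68760982]), 'contact_force': array([-0.76950405,  0.29892847, -0.43072209]), 'ft_torque': array([ 0.00292454, -0.03869906,  0.01256778]), 'gripper_width': 0.9991461959282012} -0.0187
```

View pics/a_top.png

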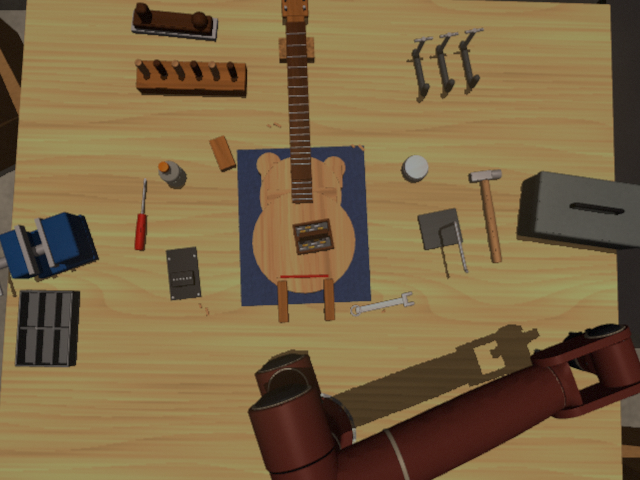

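View pics/a_scene.png

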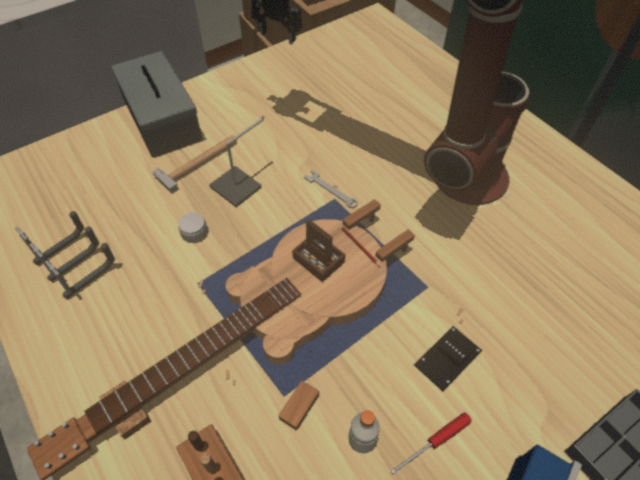

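View pics/a_wrist.png

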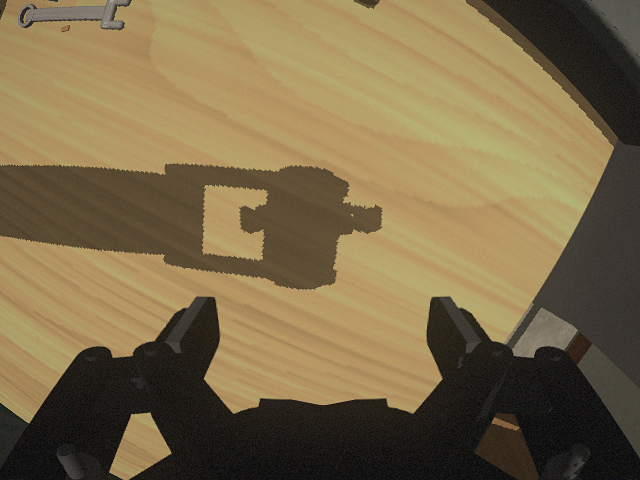

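```bash
cat > h.py <<'E'
import numpy as np, cv2, sys
from plant import manip
from scipy.spatial.transform import Rotation as R
def cam(n):
    m=manip.camera_model(n); K=np.array([[m['fx'],0,m['cx']],[0,m['fy'],m['cy']],[0,0,1]])
    return K,cv2.Rodrigues(m['rvec'])[0],np.array(m['tvec']),m
def back(n,px,z):
    K,Rm,t,m=cam(n); d=Rm.T@np.linalg.inv(K)@np.array([px[0],px[1],1.]); c=-Rm.T@t
    return c+d*(z-c[2])/d[2]
def proj(n,P):
    K,Rm,t,m=cam(n); return cv2.projectPoints(np.atleast_2d(np.float64(P)),m['rvec'],t,K,None)[0][:,0]
def wpose(s):
    q=s['tool_rot']; T=np.eye(4); T[:3,:3]=R.from_quat([q[1],q[2],q[3],q[0]]).as_matrix(); T[:3,3]=s['tool_pos']
    return T
def wback(s,px,z):
    m=manip.camera_model('wrist'); T=wpose(s)@m['mount']
    v=np.array([px[0]-m['cx'],px[1]-m['cy']]); r=np.linalg.norm(v); th=r/m['fx']
    d=np.array([*(np.sin(th)*v/r),np.cos(th)]); d=T[:3,:3]@d; c=T[:3,3]
    return c+d*(z-c[2])/d[2]
def wproj(s,P):
    m=manip.camera_model('wrist'); T=np.linalg.inv(wpose(s)@m['mount'])
    P=np.atleast_2d(P)@T[:3,:3].T+T[:3,3]
    r=np.linalg.norm(P[:,:2],axis=1); th=np.arctan2(r,P[:,2])
    return P[:,:2]/r[:,None]*th[:,None]*m['fx']+[m['cx'],m['cy']]
def crop(f,x0,y0,x1,y1,k,out):
    im=cv2.imread(f)[y0:y1,x0:x1]; cv2.imwrite(out,cv2.resize(im,None,fx=k,fy=k,interpolation=cv2.INTER_CUBIC))
E
python3 - <<'E'
from h import *
crop('pics/a_top.png',400,140,520,290,4,'pics/b1.png')
crop('pics/a_top.png',230,130,370,330,3,'pics/b2.png')
crop('pics/a_top.png',150,230,230,320,6,'pics/b3.png')
crop('pics/a_scene.png',200,110,410,330,3.5,'pics/b4.png') if 0 else crop('pics/a_scene.png',150,110,400,290,3,'pics/b4.png')
for n in ['top','scene']:
    K,Rm,t,m=cam(n); print(-Rm.T@t)
E
```

```text
[0.41241564 0.01904786 1.57577257]
[0.95566262 0.5854448  1.12630951]
```

View pics/b1.png

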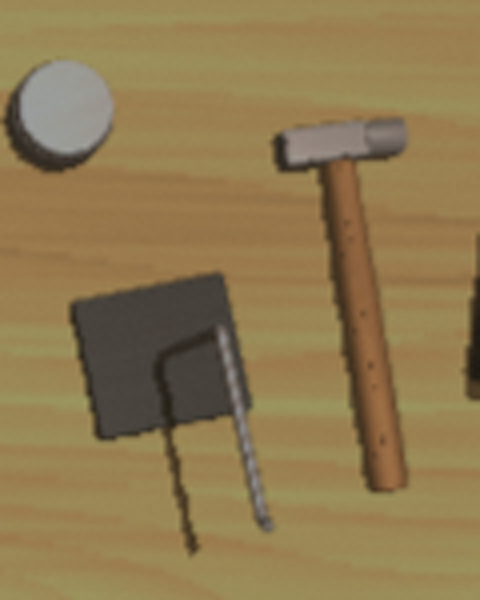

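View pics/b2.png

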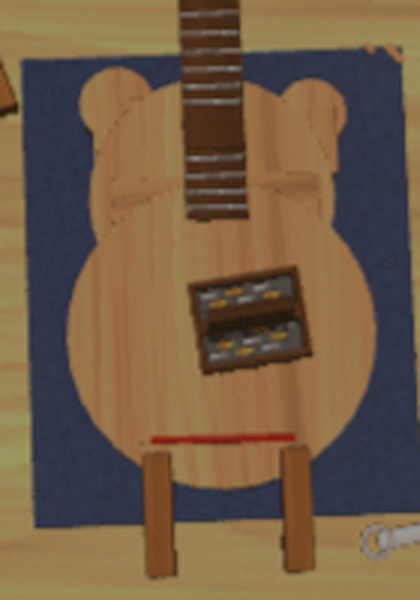

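View pics/b3.png

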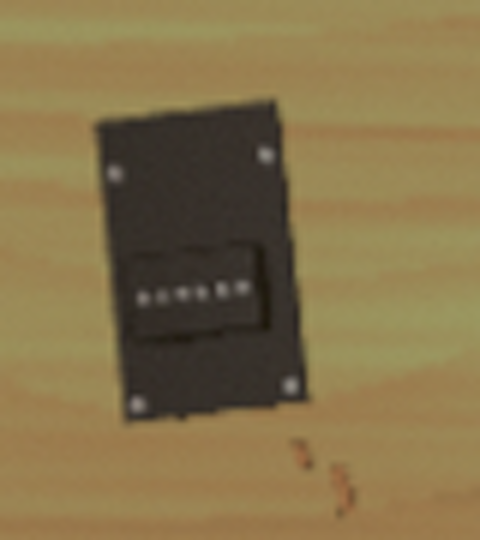

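View pics/b4.png

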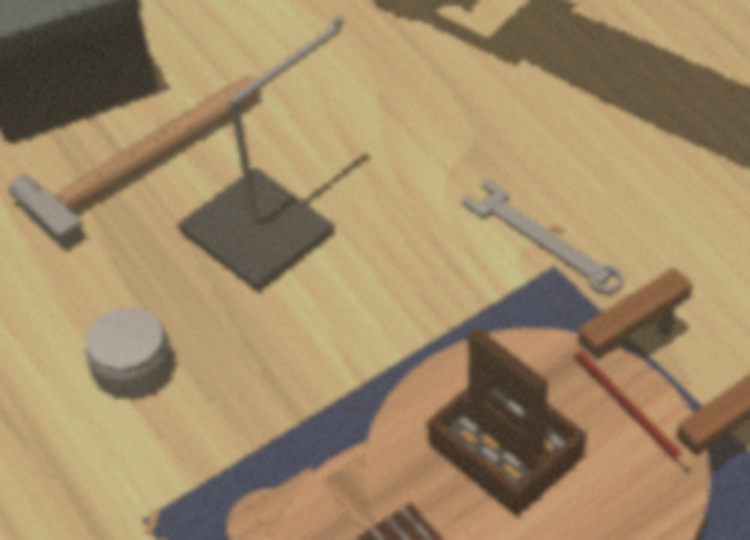

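```bash
cat > e1.py <<'E'
from h import *
def pts(l,x0,y0,k,z): return np.array([back('top',((u+.5)/k-.5+x0,(v+.5)/k-.5+y0),z) for u,v in l])
np.set_printoptions(precision=4,suppress=True)
bar=pts([(219,328),(265,522)],400,140,4,.172); print('bar',bar)
ft=pts([(72,302),(222,273),(252,410),(100,438)],400,140,4,.014);print('foot',ft,ft.mean(0))
d=bar[0]-bar[1]; print('bar dir',np.degrees(np.arctan2(d[1],d[0])),np.linalg.norm(d))
for a,b in [(3,0),(2,1)]: d=ft[b]-ft[a];print(np.degrees(np.arctan2(d[1],d[0])),np.linalg.norm(d))
for a,b in [(1,0),(2,3)]: d=ft[b]-ft[a];print(np.degrees(np.arctan2(d[1],d[0]))-90,np.linalg.norm(d))
def rect(n,p):
    print(n,p.mean(0))
    for a,b in [(3,0),(2,1)]: d=p[b]-p[a];print(np.degrees(np.arctan2(d[1],d[0])),np.linalg.norm(d))
    for a,b in [(1,0),(2,3)]: d=p[b]-p[a];print(np.degrees(np.arctan2(d[1],d[0]))-90,np.linalg.norm(d))
rect('tote',pts([(188,284),(297,265),(313,355),(203,376)],230,130,3,.080))
rect('plate',pts([(97,122),(275,100),(308,400),(126,420)],150,230,6,.004))
rect('pickup top',pts([(131,255),(255,241),(265,329),(138,339)],150,230,6,.026))
rect('fb',pts([(180,25),(240,25),(248,218),(187,217)],230,130,3,.059))
p=pts([(180,25),(240,25),(248,218),(187,217)],230,130,3,.059); print(p)
E
python3 e1.py
```

```text
bar [[ 0.5721 -0.3445  0.172 ]
 [ 0.4508 -0.3734  0.172 ]]
foot [[ 0.6061 -0.2819  0.014 ]
 [ 0.629  -0.3875  0.014 ]
 [ 0.533  -0.4086  0.014 ]
 [ 0.5111 -0.302   0.014 ]] [ 0.5698 -0.345   0.014 ]
bar dir 13.385993144987427 0.12473878410738108
11.946630700468575 0.0970199820295832
12.358439842359976 0.09824288956043502
12.22637938712623 0.10808762799666828
11.581860332807935 0.1087946518058936
tote [0.5349 0.0098 0.08  ]
10.593475487614276 0.08280445070269105
11.108853082186927 0.08142135292318162
11.227117359400609 0.09833811998213968
12.024006507100793 0.09909536974063703
plate [0.4318 0.3662 0.004 ]
7.985924473837763 0.13778451209765055
8.449666056892433 0.1391771731248103
8.330484826889688 0.08223324238970466
7.371752288309381 0.08336300708719928
pickup top [0.4174 0.3626 0.026 ]
7.169294845550136 0.03819025014390479
8.702287073028263 0.040197584946232504
7.638531312362446 0.056229806993489055
5.637415126401237 0.0573237972095802
fb [0.7172 0.0467 0.059 ]
3.463253488146822 0.17671442404784682
3.5718846979113477 0.17779983955730969
1.5010588046906008 0.05470068231912801
0.38501444981470456 0.05508519159320757
[[0.8049 0.0794 0.059 ]
 [0.8064 0.0248 0.059 ]
 [0.6289 0.0137 0.059 ]
 [0.6285 0.0688 0.059 ]]
```

```bash
python3 - <<'E'
from h import *
np.set_printoptions(precision=4,suppress=True)
T=wpose(manip.state()); print(T)
print(np.degrees(np.arctan2(T[1,2],T[0,2])))
# refine guitar yaw: long neck
for px in [(287.5,40),(305.5,40),(290.5,140),(309,140),(292.5,200),(312.5,200)]: print(back('top',px,.059))
crop('pics/a_top.png',260,0,340,120,5,'pics/c1.png')
crop('pics/a_top.png',270,140,340,260,5,'pics/c2.png')
E
```

```text
[[-0.8944 -0.0005  0.4473  0.2794]
 [-0.4473  0.0015 -0.8944 -0.5585]
 [-0.0002 -1.     -0.0016  0.2303]
 [ 0.      0.      0.      1.    ]]
-63.42620246121907
[1.0819 0.0923 0.059 ]
[1.0835 0.0424 0.059 ]
[0.7994 0.077  0.059 ]
[0.8007 0.0265 0.059 ]
[0.634  0.0676 0.059 ]
[0.6353 0.0134 0.059 ]
```

View pics/c1.png

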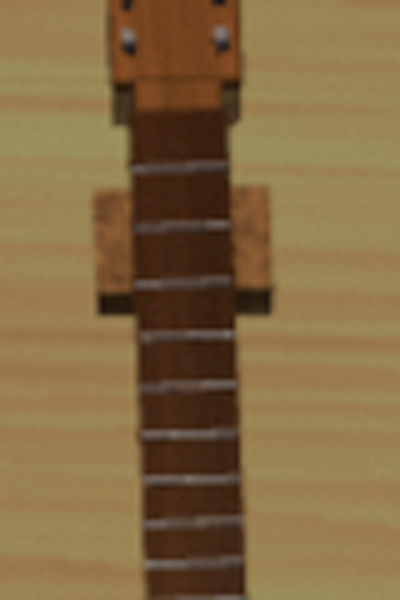

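View pics/c2.png

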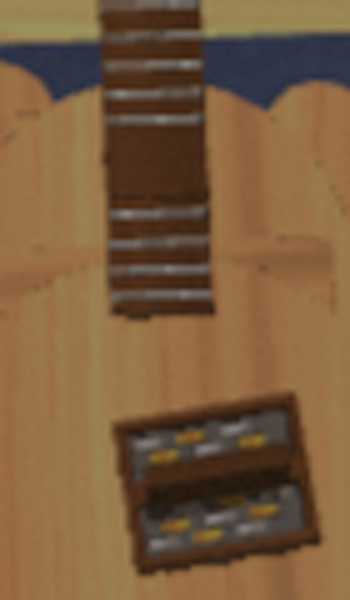

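```bash
python3 -m jog '{"offset":[[0.4,0.8,0.3],[0.4,0.8,0.2],[0.4,0.8,0.2],[0.4,0.8,0.2],[0.4,0.8,0.1],[0.4,0.8,0],[0.4,0.8,0],[0.4,0.8,0],[0.4,0.8,0],[0.4,0.8,0],[0.4,0.8,0],[0.3,0.8,0]],"angular":[[0,0,1],[0,0,1],[0,0,1],[0,0,1],[0,0,1],[0,0,1],[0,0,1],[0,0,1],[0,0,1],[0,0,1],[0,0,1],[0,0,1]],"jaw":[85,85,85,85,85,85,85,85,85,85,85,85]}'
```

```text
time: 1.35
tool_pos: [0.5151, -0.0771, 0.281]
tool_rot: [-0.537, 0.537, -0.46, 0.46]
contact_force: [0.4, -0.4, -0.6]
gripper_width: 0.998
```

```bash
cat > w.py <<'E'
from h import *
import pickle
n=sys.argv[1]; s=manip.state(); im=manip.grab_frame('wrist'); cv2.imwrite(f'pics/{n}.png',im); pickle.dump(s,open(f'{n}.pkl','wb'))
T=wpose(s); print(s['tool_pos'],np.degrees(np.arctan2(T[1,2],T[0,2])))
E
python3 w.py d1
```

```text
[ 0.51507449 -0.07707108  0.28100337] 8.835676248013646
```

View pics/d1.png

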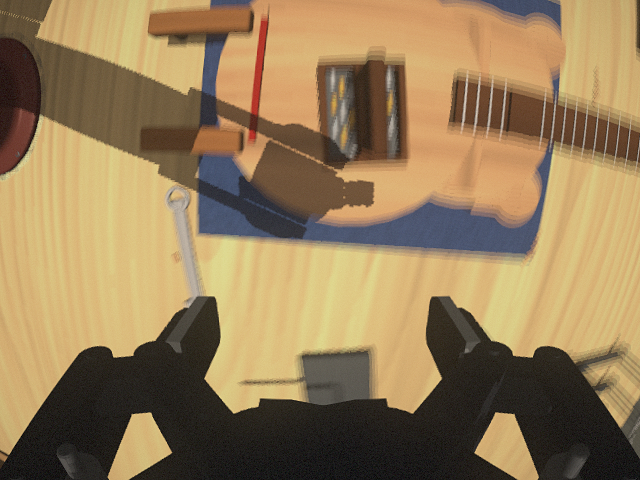

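```bash
python3 w.py d2; python3 - <<'E'
from h import *
crop('pics/d2.png',290,20,590,220,2.6,'pics/d2c.png')
E
```

```text
[ 0.51627185 -0.07187612  0.28093032] 9.313860402412507
```

View pics/d2c.png

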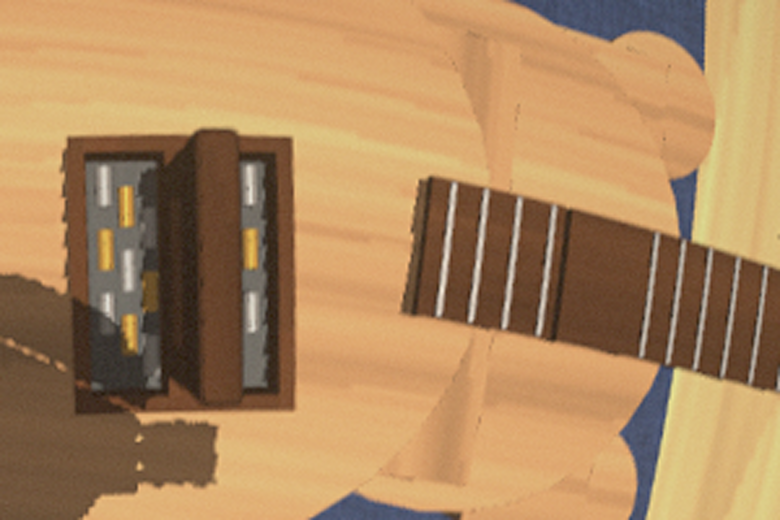

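```bash
python3 - <<'E'
from h import *
import pickle
np.set_printoptions(precision=4,suppress=True)
s=pickle.load(open('d2.pkl','rb'))
def P(l,z): return np.array([wback(s,((u+.5)/2.6-.5+290,(v+.5)/2.6-.5+20),z) for u,v in l])
def yaw(d): return np.degrees(np.arctan2(d[1],d[0]))
h=P([(200,130),(238,132),(240,403),(198,400)],.172); print('handle',h,h.mean(0),yaw(h[0]-h[3])-90,yaw(h[1]-h[2])-90)
r=P([(67,138),(292,137),(294,409),(76,412)],.08); print('rim',r,r.mean(0),yaw(r[0]-r[3])-90,yaw(r[1]-r[2])-90,yaw(r[1]-r[0]),yaw(r[2]-r[3]))
f=P([(430,177),(416,315),(777,388),(777,268)],.059); print('fb',f,(f[0]+f[1])/2,yaw(f[0]-f[1])-90,yaw(f[2]-f[1]),yaw(f[3]-f[0]))
a=np.array([back('top',p,.059) for p in [(296.1,26),(302.2,200)]]);print(a,yaw(a[0]-a[1]))
E
```

```text
handle [[ 0.5267  0.0458  0.172 ]
 [ 0.5365  0.0472  0.172 ]
 [ 0.5494 -0.0231  0.172 ]
 [ 0.5383 -0.0243  0.172 ]] [0.5377 0.0114 0.172 ] 9.407224036254647 10.443428970806451
rim [[ 0.4896  0.052   0.08  ]
 [ 0.5675  0.0675  0.08  ]
 [ 0.5859 -0.0295  0.08  ]
 [ 0.5085 -0.0442  0.08  ]] [0.5379 0.0115 0.08  ] 11.113861091628152 10.73859958160719 11.262838032861884 10.744019795661048
fb [[0.6278 0.0694 0.059 ]
 [0.632  0.0146 0.059 ]
 [0.8185 0.0278 0.059 ]
 [0.8048 0.0808 0.059 ]] [0.6299 0.042  0.059 ] 4.414343664823548 4.048059127180259 3.6634231473894716
[[1.123  0.0694 0.059 ]
 [0.6346 0.0413 0.059 ]] 3.295637912172123
```

```bash
python3 -m jog '{"offset":[[0.2,0.6,0],[0.2,0.6,0],[0,0.4,0],[0,0,-0.5],[0,0,-0.5],[0,0,0],[0,0,0]],"angular":[[0,0,0.2],[0,0,0],[0,0,0],[0,0,0],[0,0,0],[0,0,0],[0,0,0]],"jaw":[85,85,85,85,85,85,85]}'
```

```text
time: 2.15
tool_pos: [0.5342, 0.0004, 0.2311]
tool_rot: [-0.54, 0.541, -0.456, 0.456]
contact_force: [0.6, 0.4, 0.9]
gripper_width: 0.998
```

```bash
python3 -m jog '{"offset":[[0.06,0.2,0],[0,0,-0.6],[0,0,-0.7],[0,0,-0.56],[0,0,0],[0,0,0]],"angular":[[0,0,0.2],[0,0,0],[0,0,0],[0,0,0],[0,0,0],[0,0,0]],"jaw":[85,85,85,85,85,85]}'; python3 w.py d3
```

```text
time: 2.75
tool_pos: [0.5384, 0.0112, 0.1398]
tool_rot: [0.546, -0.545, 0.449, -0.45]
contact_force: [0.4, 0.6, 0.9]
gripper_width: 0.996
[0.53844102 0.01115989 0.13977544] 10.992411713279887
```

View pics/d3.png

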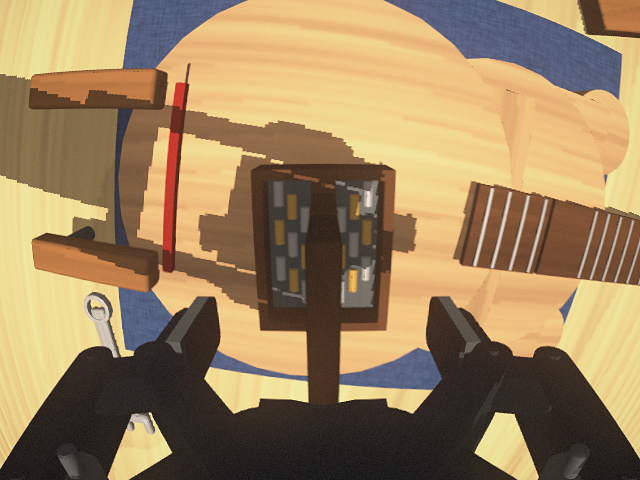

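```bash
python3 -m jog '{"offset":[[0,0,-0.06],[0,0,0],[0,0,0],[0,0,0],[0,0,0],[0,0,0],[0,0,0],[0,0,0],[0,0,0],[0,0,0]],"angular":[[0,0,0],[0,0,0],[0,0,0],[0,0,0],[0,0,0],[0,0,0],[0,0,0],[0,0,0],[0,0,0],[0,0,0]],"jaw":[85,50,5,5,5,5,5,5,5,5]}'
```

```text
time: 3.8
tool_pos: [0.5377, 0.011, 0.1353]
tool_rot: [0.546, -0.545, 0.45, -0.45]
contact_force: [1.1, 0.7, 0.7]
gripper_width: 0.131
```

```bash
python3 -m jog '{"offset":[[0,0,0.1],[0,0,0.3],[0,0,0.4],[0,0,0.4],[0,0,0.3],[0,0,0.2],[-0.05,-0.15,0.1],[-0.1,-0.3,0],[-0.15,-0.5,0],[-0.15,-0.5,0],[-0.15,-0.5,0],[-0.15,-0.5,0]],"angular":[[0,0,0],[0,0,0],[0,0,0],[0,0,0],[0,0,0],[0,0,0],[0,0,0],[0,0,0.1],[0,0,0.1],[0,0,0],[0,0,0],[0,0,0]],"jaw":[5,5,5,5,5,5,5,5,5,5,5,5]}'
python3 -m jog '{"offset":[[-0.15,-0.5,0],[-0.15,-0.5,0],[-0.15,-0.5,0],[-0.15,-0.5,0],[-0.15,-0.5,0],[-0.15,-0.5,0],[-0.15,-0.5,0],[-0.15,-0.5,0],[-0.15,-0.4,0],[-0.1,-0.3,0],[-0.1,-0.1,0],[0,0,0]],"angular":[[0,0,0],[0,0,0],[0,0,0],[0,0,0],[0,0,0],[0,0,0],[0,0,0],[0,0,0],[0,0,0],[0,0,0],[0,0,0],[0,0,0]],"jaw":[5,5,5,5,5,5,5,5,5,5,5,5]}'
python3 w.py d4; python3 - <<'E'
from h import *
cv2.imwrite('pics/d4t.png',manip.grab_frame('top'));cv2.imwrite('pics/d4s.png',manip.grab_frame('scene'))
crop('pics/d4t.png',380,180,520,340,4,'pics/d4tc.png')
crop('pics/d4s.png',150,60,390,240,3.3,'pics/d4sc.png')
E
```

```text
time: 5.0
tool_pos: [0.4989, -0.1126, 0.2244]
tool_rot: [-0.55, 0.55, -0.445, 0.444]
contact_force: [0.7, 0.8, -4.0]
gripper_width: 0.128
time: 6.2
tool_pos: [0.4208, -0.3517, 0.2231]
tool_rot: [-0.549, 0.551, -0.446, 0.443]
contact_force: [-1.1, -2.0, -11.4]
gripper_width: 0.129
[ 0.42077772 -0.35168538  0.22311119] 12.093383213581392
```

View pics/d4.png

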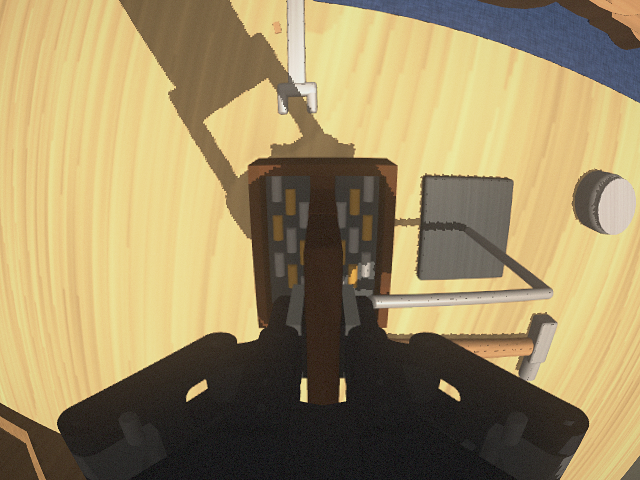

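View pics/d4tc.png

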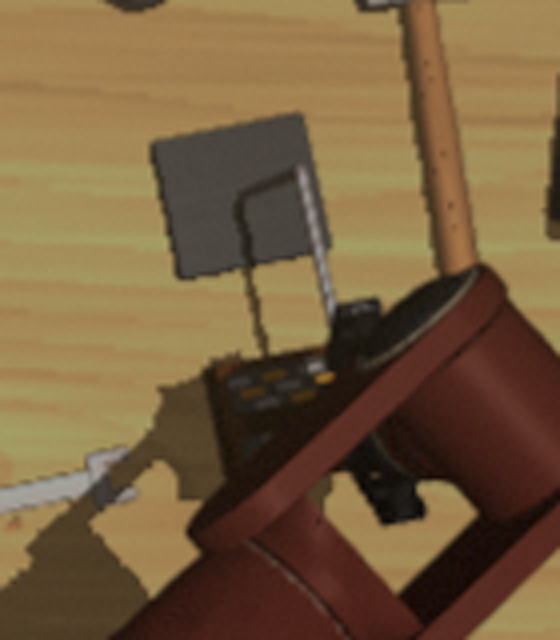

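View pics/d4sc.png

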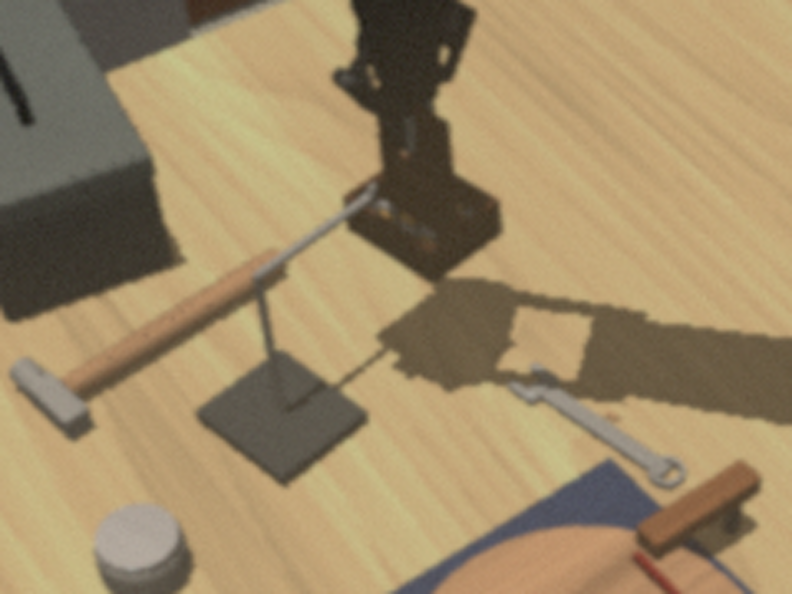

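```bash
python3 - <<'E'
from h import *
import pickle
np.set_printoptions(precision=4,suppress=True)
s=manip.state(); print({k:s[k] for k in ['time','tool_pos','contact_force','ft_torque']})
s=pickle.load(open('d4.pkl','rb'))
a=wback(s,(377,301),.172);b=wback(s,(548,294),.172);print(a,b,np.linalg.norm(a-b),np.degrees(np.arctan2(*(b-a)[1::-1])))
f=np.array([wback(s,p,.014) for p in [(424,176),(513,180),(505,279),(417,274)]]);print(f,f.mean(0))
for p in f: pass
print(np.degrees(np.arctan2(*(f[1]-f[0])[1::-1])),np.degrees(np.arctan2(*(f[2]-f[3])[1::-1])),np.degrees(np.arctan2(*(f[0]-f[3])[1::-1]))-90,np.degrees(np.arctan2(*(f[1]-f[2])[1::-1]))-90)
E
```

```text
{'time': 6.35, 'tool_pos': array([ 0.421 , -0.3514,  0.2233]), 'contact_force': array([ -2.8613,  -5.185 , -14.1671]), 'ft_torque': array([-0.8742,  1.0865, -0.2152])}
[ 0.4563 -0.3681  0.172 ] [ 0.5703 -0.3439  0.172 ] 0.11651500228337497 12.014637086821548
[[ 0.5095 -0.3014  0.014 ]
 [ 0.6062 -0.2806  0.014 ]
 [ 0.6352 -0.3872  0.014 ]
 [ 0.5306 -0.4008  0.014 ]] [ 0.5704 -0.3425  0.014 ]
12.126172904424529 7.446828773794496 11.994156435627133 15.231676173997982
```

```bash
python3 -m jog '{"offset":[[0,0,-0.2],[0,0,-0.2],[0,0,0],[0,0,0]],"angular":[[0,0,0],[0,0,0],[0,0,0],[0,0,0]],"jaw":[5,5,5,5]}'; python3 w.py d5;  python3 - <<'E'
from h import *
s=manip.state(); print({k:s[k] for k in ['time','tool_pos','contact_force','ft_torque']})
cv2.imwrite('pics/d5s.png',manip.grab_frame('scene'))
crop('pics/d5s.png',200,60,350,180,5,'pics/d5sc.png')
E
```

```text
time: 6.75
tool_pos: [0.4232, -0.3513, 0.2059]
tool_rot: [0.55, -0.55, 0.444, -0.444]
contact_force: [-0.2, 0.0, -3.4]
gripper_width: 0.134
[ 0.4231596  -0.35131079  0.20589583] 12.209635113401024
{'time': 6.8, 'tool_pos': array([ 0.42319303, -0.3515404 ,  0.20618456]), 'contact_force': array([ 0.1833918 , -1.16112817, -3.04420526]), 'ft_torque': array([-0.07066794,  0.00056223,  0.00504995])}
```

View pics/d5.png

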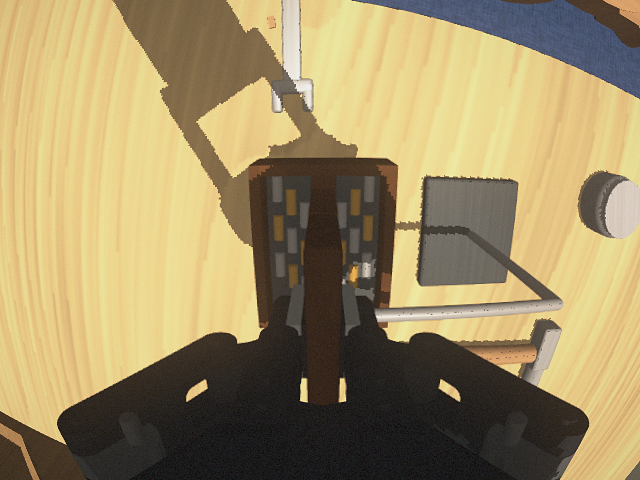

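View pics/d5sc.png

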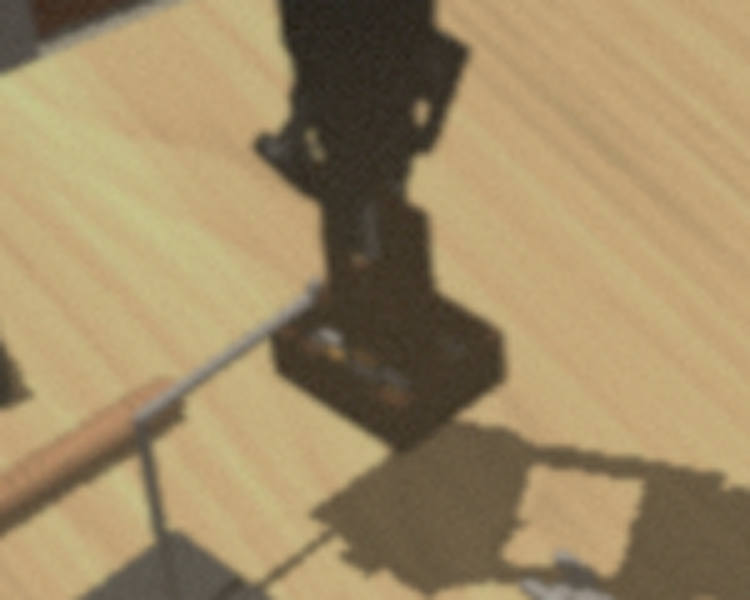

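```bash
python3 -m jog '{"offset":[[-0.1,-0.2,0],[0,-0.3,-0.1],[0,0,-0.12],[0,0,0],[0,0,0]],"angular":[[0,0,0],[0,0,0],[0,0,0],[0,0,0],[0,0,0]],"jaw":[5,5,5,5,5]}'; python3 w.py d6;  python3 - <<'E'
from h import *
s=manip.state(); print({k:s[k] for k in ['time','tool_pos','contact_force','ft_torque']})
cv2.imwrite('pics/d6s.png',manip.grab_frame('scene'))
crop('pics/d6s.png',200,40,350,160,5,'pics/d6sc.png')
E
```

```text
time: 7.35
tool_pos: [0.4173, -0.3763, 0.1935]
tool_rot: [0.55, -0.55, 0.445, -0.444]
contact_force: [0.5, -0.5, -4.0]
gripper_width: 0.134
[ 0.41728642 -0.37631569  0.19352613] 12.152662685155716
{'time': 7.4, 'tool_pos': array([ 0.41747441, -0.37631356,  0.19391918]), 'contact_force': array([-0.33181907, -0.63057213, -3.39549776]), 'ft_torque': array([0.01534991, 0.00593758, 0.02081977])}
```

View pics/d6.png

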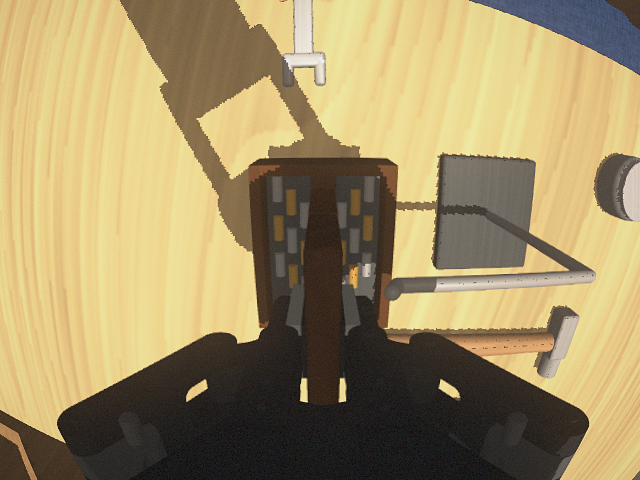

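View pics/d6sc.png

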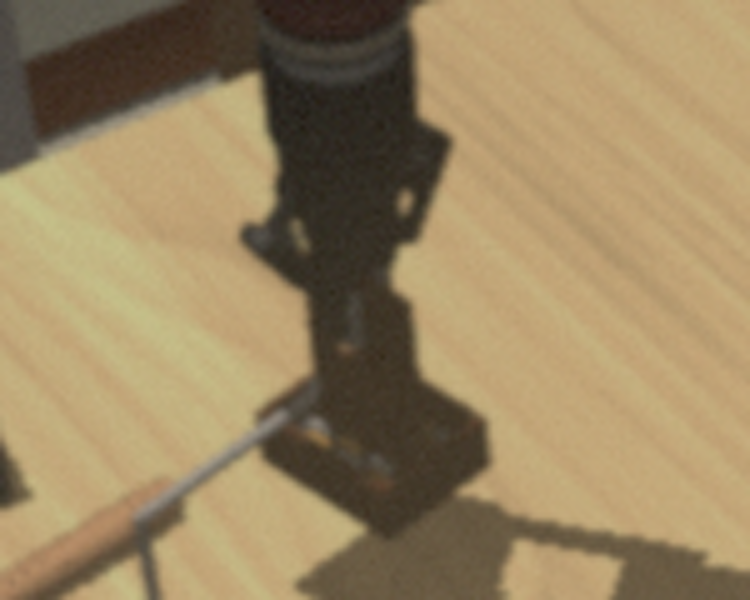

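```bash
python3 - <<'E'
from h import *
import pickle
s=pickle.load(open('d6.pkl','rb'));T=np.linalg.inv(wpose(s))
for p,z in [((392,289),.178),((435,285),.172),((590,276),.172)]:
    w=wback(s,p,z); print(w, (T@np.append(w,1))[:3])
c=s['tool_pos']; 
for x in (-.04,0,.085):
    Rm=R.from_euler('z',12.2,degrees=True).as_matrix(); w=np.array([.488,-.362,.172])+Rm@[x,0,0]; print(w,wproj(s,w),(T@np.append(w,1))[:3])
E
```

```text
[ 0.44903499 -0.36936422  0.178     ] [-8.91948038e-05  1.55087911e-02  3.25088411e-02]
[ 0.47180149 -0.36556306  0.172     ] [0.0009964  0.02149479 0.05556858]
[ 0.56938188 -0.34339069  0.172     ] [-1.36823669e-04  2.14426248e-02  1.55629865e-01]
[ 0.44890336 -0.37045299  0.172     ] [[389.02569789 285.88458448]] [0.00095631 0.02150745 0.03215419]
[ 0.488 -0.362  0.172] [[465.66406725 283.93775895]] [0.00092324 0.02148597 0.07215417]
[ 0.57108035 -0.34403739  0.172     ] [[591.43623749 277.45430892]] [0.00085294 0.02144034 0.15715413]
```

```bash
python3 -m jog '{"offset":[[0.1,0.02,0.03],[0.2,0.04,0],[0.25,0.06,0],[0.25,0.06,0],[0.25,0.05,0],[0.2,0.04,0],[0.15,0.03,0],[0,0,0]],"angular":[[0,0,0],[0,0,0],[0,0,0],[0,0,0],[0,0,0],[0,0,0],[0,0,0],[0,0,0]],"jaw":[5,5,5,5,5,5,5,5]}'; python3 w.py d7
```

```text
time: 8.25
tool_pos: [0.4886, -0.3612, 0.1957]
tool_rot: [0.55, -0.55, 0.444, -0.444]
contact_force: [-0.5, 0.6, -3.9]
gripper_width: 0.131
[ 0.48855986 -0.36115069  0.19569947] 12.237109237248134
```

View pics/d7.png

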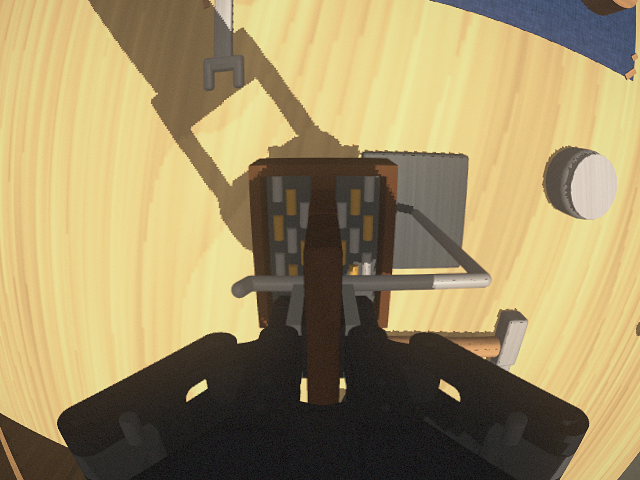

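```bash
python3 -m jog '{"offset":[[0,0,-0.1],[0,0,-0.1],[0,0,-0.08],[0,0,-0.05],[0,0,0],[0,0,0]],"angular":[[0,0,0],[0,0,0],[0,0,0],[0,0,0],[0,0,0],[0,0,0]],"jaw":[5,5,5,5,5,5]}'
```

```text
time: 8.9
tool_pos: [0.4875, -0.3616, 0.1794]
tool_rot: [-0.55, 0.55, -0.444, 0.444]
contact_force: [-1.0, -0.0, -1.4]
gripper_width: 0.13
```

Almost seated (load fell from 3.4 to 1.4 N); down slightly more, then open.

```bash
python3 -m jog '{"offset":[[0,0,-0.03],[0,0,0],[0,0,0]],"angular":[[0,0,0],[0,0,0],[0,0,0]],"jaw":[5,5,5]}'; python3 -m jog '{"offset":[[0,0,0],[0,0,0],[0,0,0],[0,0,0],[0,0,0],[0,0,0.05],[0,0,0.1],[0,0,0.1]],"angular":[[0,0,0],[0,0,0],[0,0,0],[0,0,0],[0,0,0],[0,0,0],[0,0,0],[0,0,0]],"jaw":[15,22,30,40,50,50,60,60]}';  python3 w.py d8
```

```text
time: 9.2
tool_pos: [0.4876, -0.3617, 0.1792]
tool_rot: [-0.55, 0.55, -0.444, 0.444]
contact_force: [-4.6, 2.7, 6.3]
gripper_width: 0.132
time: 10.0
tool_pos: [0.4877, -0.3615, 0.1908]
tool_rot: [-0.55, 0.55, -0.444, 0.444]
contact_force: [0.1, -0.4, -0.1]
gripper_width: 0.702
[ 0.48765703 -0.36151817  0.19082646] 12.172488325488835
```

View pics/d8.png

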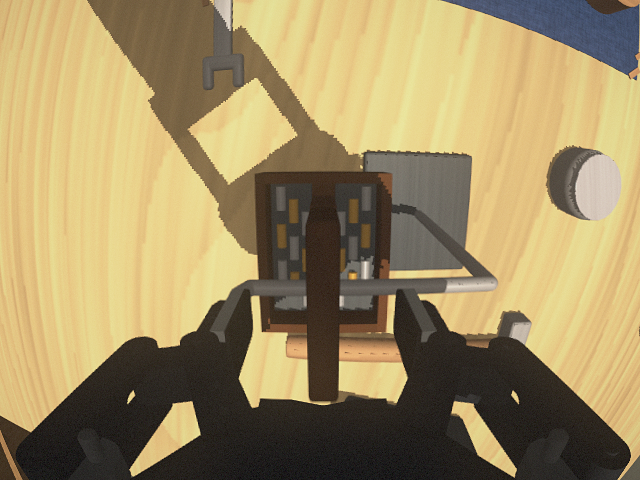

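```bash
python3 -m jog '{"offset":[[0,0,0.3],[0,0,0.6],[0,0,0.7],[0,0.2,0.5],[0,0.5,0],[0,0.8,0],[0,0.9,0],[0,0.9,0],[0,0.9,0],[0,0.9,0],[0,0.9,0],[0,0.9,0]],"angular":[[0,0,0],[0,0,0],[0,0,0],[0,0,0],[0,0,0],[0,0,0],[0,0,-0.1],[0,0,-0.1],[0,0,-0.1],[0,0,-0.1],[0,0,-0.1],[0,0,-0.1]],"jaw":[60,70,85,85,85,85,85,85,85,85,85,85]}'
python3 -m jog '{"offset":[[-0.2,0.9,0],[-0.2,0.9,0],[-0.2,0.9,0],[-0.2,0.9,0],[-0.2,0.9,0],[-0.2,0.8,0],[-0.1,0.5,0],[0,0.2,0],[0,0,0],[0,0,0]],"angular":[[0,0,-0.1],[0,0,0],[0,0,0],[0,0,0],[0,0,0],[0,0,0],[0,0,0],[0,0,0],[0,0,0],[0,0,0]],"jaw":[85,85,85,85,85,85,85,85,85,85]}'
python3 w.py f1;  python3 - <<'E'
from h import *
cv2.imwrite('pics/f1t.png',manip.grab_frame('top'));cv2.imwrite('pics/f1s.png',manip.grab_frame('scene'))
crop('pics/f1t.png',400,140,520,290,4,'pics/f1tc.png')
print(manip.state()['joint_pos'])
E
```

```text
time: 11.25
tool_pos: [0.4874, -0.0148, 0.2968]
tool_rot: [0.536, -0.535, 0.461, -0.462]
contact_force: [1.0, 0.2, -0.4]
gripper_width: 0.993
time: 12.25
tool_pos: [0.423, 0.2828, 0.2957]
tool_rot: [0.533, -0.533, 0.464, -0.464]
contact_force: [0.5, -0.7, -0.9]
gripper_width: 0.997
[0.42298741 0.28279974 0.29572505] 7.933661399150396
[ 4.42410809e-01 -2.59922173e-01  1.79700125e+00 -2.16273596e-04
  1.60431943e+00  3.05148338e-01]
```

View pics/f1.png

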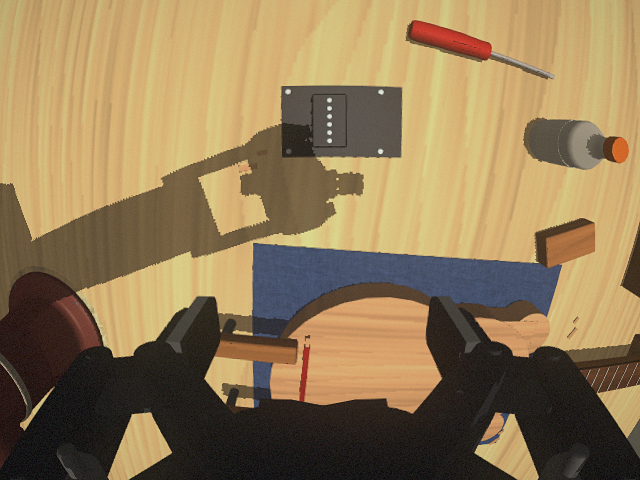

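View pics/f1tc.png

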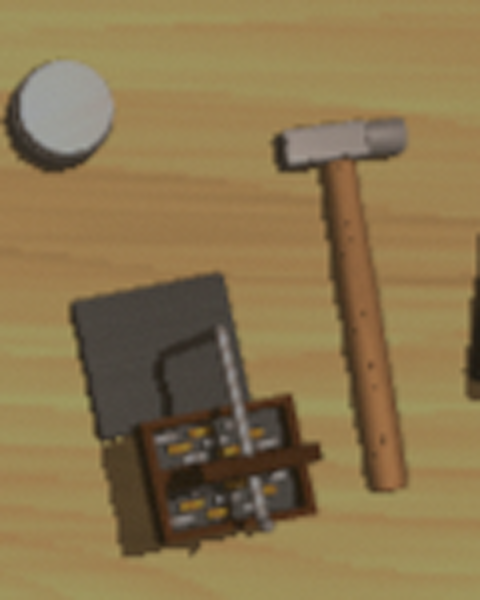

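View pics/f1s.png

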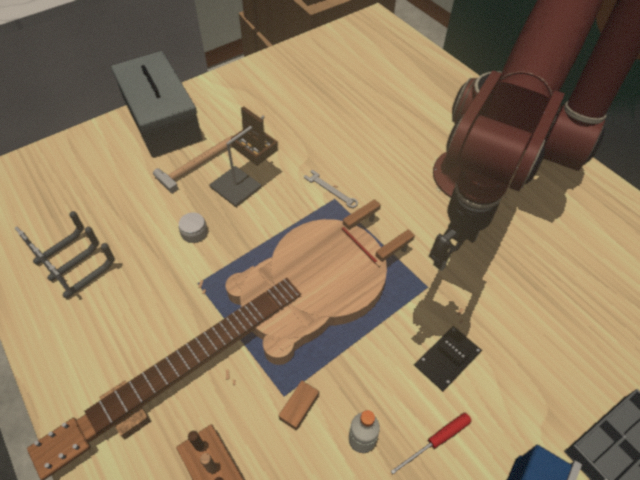

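```bash
python3 - <<'E'
from h import *
import pickle
np.set_printoptions(precision=4,suppress=True)
s=pickle.load(open('f1.pkl','rb'))
def yaw(d): return np.degrees(np.arctan2(d[1],d[0]))
for l,z in [([(282,86),(402,88),(401,157.5),(282,156)],.004),([(313,94.5),(347,95),(346,147),(313,146)],.026)]:
    p=np.array([wback(s,q,z) for q in l]); print(p.mean(0),yaw(p[1]-p[0]),yaw(p[2]-p[3]),yaw(p[0]-p[3])-90,yaw(p[1]-p[2])-90,np.linalg.norm(p[1]-p[0]),np.linalg.norm(p[0]-p[3]))
E
```

```text
[0.4338 0.3682 0.004 ] 7.774539958085401 7.642229989403495 7.457788067701955 8.104299531612995 0.1386740821284435 0.08226657024835039
[0.4192 0.3659 0.026 ] 7.370407589449829 6.3647841765381585 7.834261773204375 7.150769087407511 0.03694648234200144 0.05717154813642332
```

```bash
python3 -m jog '{"offset":[[-0.04,0.6,0],[-0.04,0.7,-0.2],[0,0.37,-0.6],[0,0,-0.9],[0,0,-0.9],[0,0,-0.9],[0,0,-0.9],[0,0,-0.5],[0,0,-0.2],[0,0,0],[0,0,0]],"angular":[[0,0,0],[0,0,0],[0,0,0],[0,0,0],[0,0,0],[0,0,0],[0,0,0],[0,0,0],[0,0,0],[0,0,0],[0,0,0]],"jaw":[85,85,85,85,85,85,85,85,85,85,85]}';python3 w.py f2
```

```text
time: 13.5
tool_pos: [0.4201, 0.3675, 0.0422]
tool_rot: [0.534, -0.532, 0.464, -0.464]
contact_force: [0.3, 1.0, -0.3]
gripper_width: 0.994
[0.42005363 0.36750252 0.04216216] 7.935482982565466
```

View pics/f2.png

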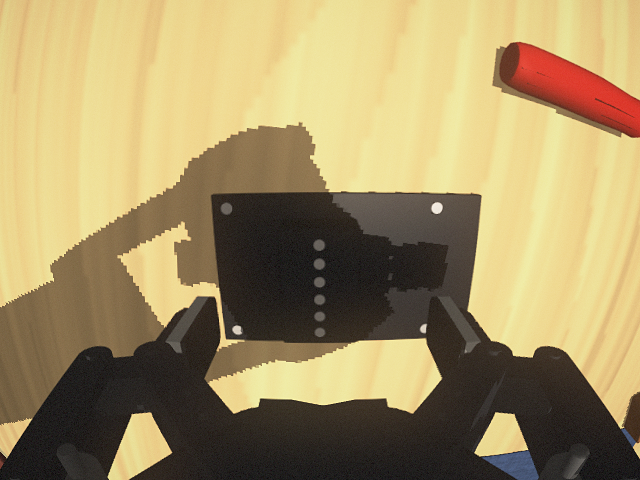

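```bash
python3 - <<'E'
from h import *
import pickle
np.set_printoptions(precision=4,suppress=True)
s=pickle.load(open('f2.pkl','rb'));T=np.linalg.inv(wpose(s))
def yaw(d): return np.degrees(np.arctan2(d[1],d[0]))
p=np.array([wback(s,q,.004) for q in [(212,194),(481,195),(470,342),(222,337)]]); print(p,p.mean(0),yaw(p[1]-p[0]),yaw(p[2]-p[3]),yaw(p[0]-p[3])-90,yaw(p[1]-p[2])-90,np.linalg.norm(p[1]-p[0]),np.linalg.norm(p[0]-p[3]))
print([(T@np.append(x,1))[:3] for x in p])
E
```

```text
[[0.359  0.4009 0.004 ]
 [0.4963 0.4202 0.004 ]
 [0.5148 0.333  0.004 ]
 [0.3681 0.3184 0.004 ]] [0.4346 0.3681 0.004 ] 8.013862530434116 5.65642357626295 6.296961496574937 11.988924933580563 0.13859407850765795 0.08297070981307064
[array([-0.0415,  0.0381, -0.0559]), array([-0.0417,  0.0384,  0.0827]), array([0.0473, 0.0383, 0.089 ]), array([ 0.0415,  0.038 , -0.0583])]
```

```bash
python3 -m jog '{"offset":[[-0.02,0,-0.3],[0,0,-0.3],[0,0,-0.12],[0,0,0],[0,0,0],[0,0,0],[0,0,0],[0,0,0],[0,0,0],[0,0,0],[0,0,0],[0,0,0]],"angular":[[0,0,0],[0,0,0],[0,0,0],[0,0,0],[0,0,0],[0,0,0],[0,0,0],[0,0,0],[0,0,0],[0,0,0],[0,0,0],[0,0,0]],"jaw":[85,85,85,85,65,50,40,30,30,30,30,30]}';python3 w.py f3
```

```text
time: 14.75
tool_pos: [0.4183, 0.3675, 0.0052]
tool_rot: [0.534, -0.533, 0.464, -0.464]
contact_force: [-0.9, 0.5, 4.8]
gripper_width: 0.428
[0.41830853 0.3675199  0.00518995] 7.975267667822954
```

View pics/f3.png

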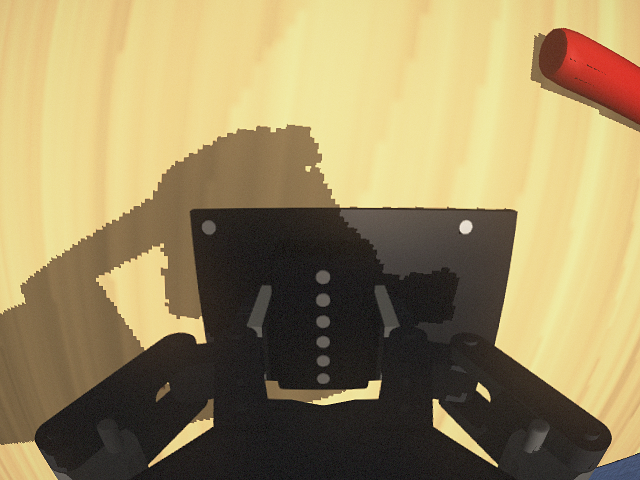

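```bash
python3 -m jog '{"offset":[[0,0,0.1],[0,0,0.3],[0,0,0.5],[0,0,0.6],[0,-0.1,0.5],[0.1,-0.3,0.3],[0.15,-0.5,0],[0.15,-0.6,0],[0.2,-0.6,0],[0.2,-0.6,0],[0.2,-0.6,0],[0.2,-0.6,0]],"angular":[[0,0,0],[0,0,0],[0,0,0],[0,0,0],[0,0,0],[0,0,-0.1],[0,0,-0.1],[0,0,-0.1],[0,0,-0.1],[0,0,-0.1],[0,0,-0.1],[0,0,-0.1]],"jaw":[30,30,30,30,30,30,30,30,30,30,30,30]}'
python3 -m jog '{"offset":[[0.2,-0.6,0],[0.2,-0.6,0],[0.2,-0.6,0],[0.1,-0.5,0],[0,-0.3,0],[0,-0.1,0],[0,0,0],[0,0,0]],"angular":[[0,0,0],[0,0,0],[0,0,0],[0,0,0],[0,0,0],[0,0,0],[0,0,0],[0,0,0]],"jaw":[30,30,30,30,30,30,30,30]}'
python3 w.py g1
```

```text
time: 16.0
tool_pos: [0.4772, 0.1707, 0.1195]
tool_rot: [-0.516, 0.516, -0.483, 0.483]
contact_force: [0.5, 0.1, -2.8]
gripper_width: 0.432
time: 16.8
tool_pos: [0.5122, 0.0379, 0.1193]
tool_rot: [0.516, -0.516, 0.483, -0.483]
contact_force: [-0.3, 0.3, -0.9]
gripper_width: 0.433
[0.51218614 0.03790345 0.11925611] 3.8179829233780698
```

View pics/g1.png

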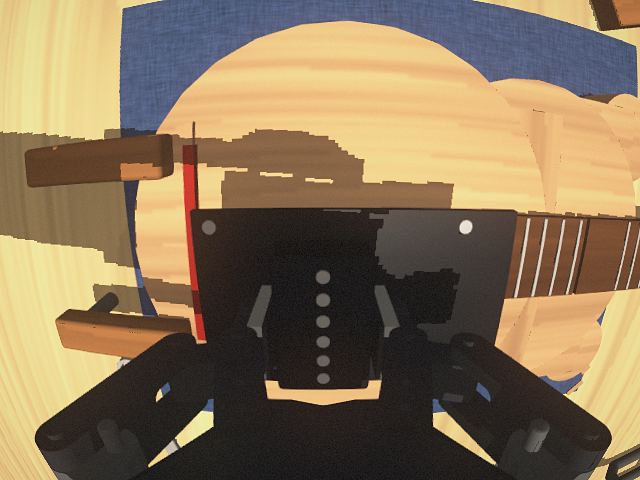

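```bash
python3 - <<'E'
from h import *
crop('pics/g1.png',440,190,640,390,4,'pics/g1c.png')
E
```

```text
(no output)
```

View pics/g1c.png

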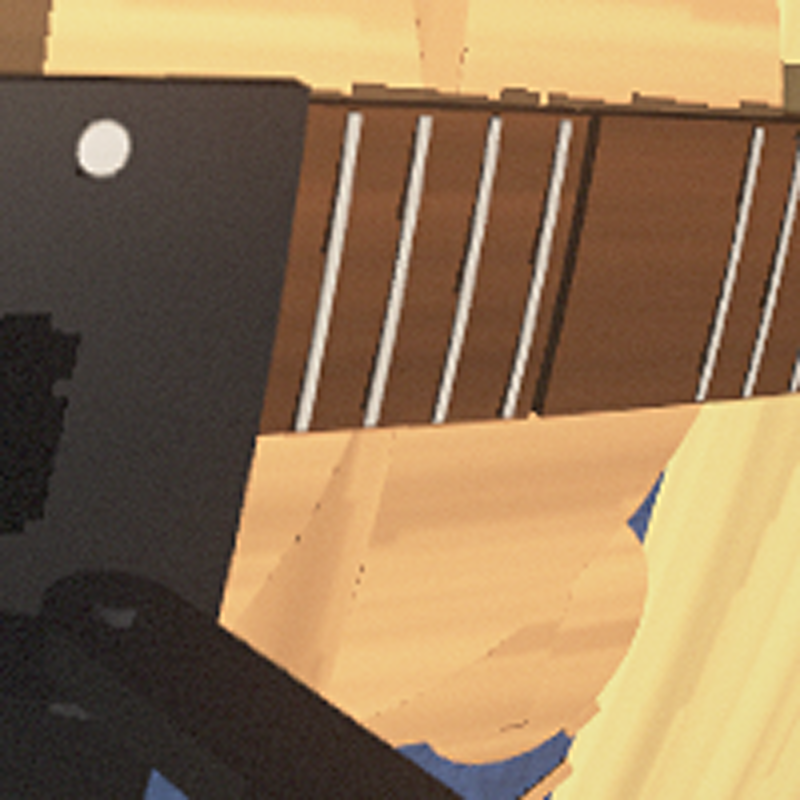

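```bash
python3 - <<'E'
from h import *
import pickle
np.set_printoptions(precision=4,suppress=True)
s=pickle.load(open('g1.pkl','rb'));T=np.linalg.inv(wpose(s))
def yaw(d): return np.degrees(np.arctan2(d[1],d[0]))
P=lambda l,z:np.array([wback(s,((u+.5)/4-.5+440,(v+.5)/4-.5+190),z) for u,v in l])
a=P([(310,105),(600,120),(798,127)],.059);b=P([(256,435),(540,410),(798,390)],.059)
print(a,yaw(a[2]-a[0]),yaw(a[1]-a[0]));print(b,yaw(b[2]-b[0]),yaw(b[1]-b[0]))
fr=P([(355,115),(303,430)],.060);print('fret',fr,yaw(fr[0]-fr[1])-90)
pl=P([(307,85),(220,622)],.118);print('plate front',pl,yaw(pl[0]-pl[1])-90,[(T@np.append(x,1))[:3] for x in pl])
m=[wback(s,p,.118) for p in [(190,210),(517,210.5)]]; print(m,yaw(m[1]-m[0]),[(T@np.append(x,1))[:3] for x in m])
# camera centre line predicted
g=np.array([.630,.0418,.059]);d=np.array([np.cos(np.radians(3.6)),np.sin(np.radians(3.6)),0]);n=np.array([-d[1],d[0],0])
for q in a: print((q-g)@d,(q-g)@n)
for q in b: print((q-g)@d,(q-g)@n)
# d2 re-eval
for pk,l in [('d2',[(430,177),(416,315)])]:
    s2=pickle.load(open(pk+'.pkl','rb'))
# top camera pencil
print(back('top',(230+150/3,130+439/3),.05),back('top',(230+295/3,130+437/3),.05))
E
```

```text
[[0.6296 0.0717 0.059 ]
 [0.6913 0.0746 0.059 ]
 [0.7466 0.0782 0.059 ]] 3.179026138345571 2.693831329197187
[[0.6328 0.0162 0.059 ]
 [0.6942 0.0212 0.059 ]
 [0.7699 0.0252 0.059 ]] 3.7338294805863375 4.660195031660167
fret [[0.6377 0.0711 0.06  ]
 [0.6413 0.0177 0.06  ]] 3.8392503883175806
plate front [[0.5931 0.0849 0.118 ]
 [0.5986 0.0177 0.118 ]] 4.697696024911963 [array([-0.0415,  0.0013,  0.0838]), array([0.0259, 0.0012, 0.0849])]
[array([0.455 , 0.0754, 0.118 ]), array([0.5934, 0.0851, 0.118 ])] 4.006431214280602 [array([-0.0413,  0.0013, -0.0546]), array([-0.0417,  0.0013,  0.0841])]
0.001437294793308435 0.029884932336399602
0.06319898832659925 0.028908050983968293
0.11866865942992083 0.029023573458355365
0.0012294683297906508 -0.025718902180554844
0.06282701443343798 -0.02457897761170596
0.13854112481299502 -0.02539817382602237
[0.4272 0.0964 0.05  ] [ 0.4316 -0.0338  0.05  ]
```

```bash
python3 -m jog '{"offset":[[0.1,-0.05,-0.2],[0.1,0,-0.4],[0,0,-0.4],[0,0,-0.2],[0,0,-0.1],[0,0,0],[0,0,0]],"angular":[[0,0,-0.02],[0,0,0],[0,0,0],[0,0,0],[0,0,0],[0,0,0],[0,0,0]],"jaw":[30,30,30,30,30,30,30]}'; python3 w.py g2
```

```text
time: 17.55
tool_pos: [0.5232, 0.0346, 0.0551]
tool_rot: [0.516, -0.515, 0.483, -0.484]
contact_force: [0.1, 1.0, -1.5]
gripper_width: 0.429
[0.52323028 0.03460634 0.05505366] 3.665385563275162
```

View pics/g2.png

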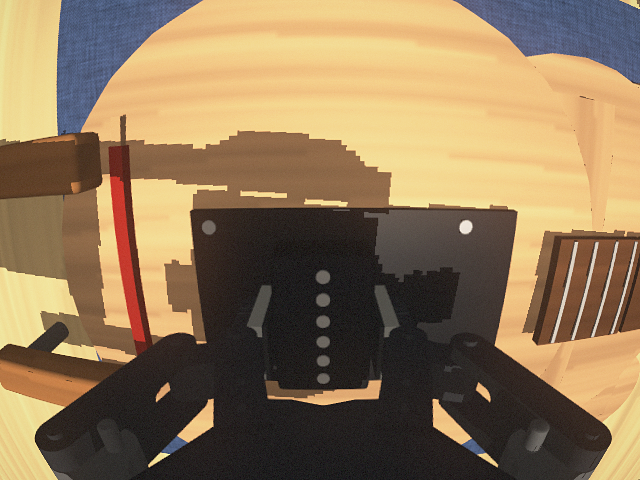

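```bash
python3 - <<'E'
from h import *
crop('pics/g2.png',480,190,640,370,4,'pics/g2c.png')
E
```

```text
(no output)
```

View pics/g2c.png

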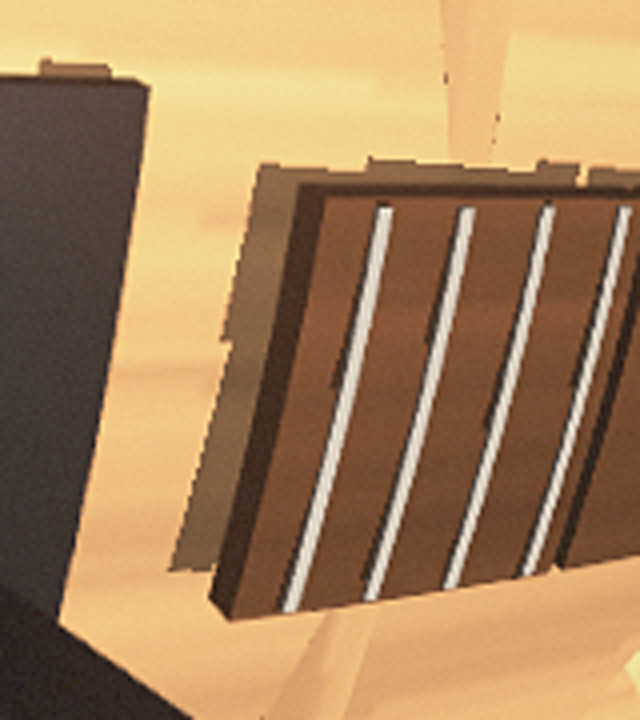

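```bash
python3 - <<'E'
from h import *
import pickle
np.set_printoptions(precision=4,suppress=True)
s=pickle.load(open('g2.pkl','rb'));T=np.linalg.inv(wpose(s))
def yaw(d): return np.degrees(np.arctan2(d[1],d[0]))
P=lambda l,z:np.array([wback(s,((u+.5)/4-.5+480,(v+.5)/4-.5+190),z) for u,v in l])
tl=lambda p:[(T@np.append(x,1))[:3] for x in p]
for n,l,z in [('top',[(325,197),(232,620)],.059),('bot',[(302,185),(212,600)],.053),('plate',[(149,85),(62,620)],.0539),('fret1',[(385,208),(290,612)],.060)]:
    p=P(l,z); print(n,p,p.mean(0),yaw(p[0]-p[1])-90,tl(p),np.linalg.norm(p[0]-p[1]))
m=[wback(s,p,.0539) for p in [(190,210),(517,210.5)]];print('plate side',tl(m))
E
```

```text
top [[0.6285 0.0718 0.059 ]
 [0.6325 0.0165 0.059 ]] [0.6305 0.0441 0.059 ] 4.096555422280815 [array([-0.0304, -0.0038,  0.1075]), array([ 0.0251, -0.0038,  0.1079])] 0.05545560146272659
bot [[0.6294 0.0715 0.053 ]
 [0.6329 0.0159 0.053 ]] [0.6311 0.0437 0.053 ] 3.665881404392593 [array([-0.03  ,  0.0022,  0.1083]), array([0.0257, 0.0022, 0.1083])] 0.055737255658941276
plate [[0.6045 0.0814 0.0539]
 [0.6098 0.0144 0.0539]] [0.6072 0.0479 0.0539] 4.541699757364029 [array([-0.0415,  0.0013,  0.0841]), array([0.0257, 0.0013, 0.0851])] 0.06721968254287466
fret1 [[0.6374 0.0713 0.06  ]
 [0.641  0.0177 0.06  ]] [0.6392 0.0445 0.06  ] 3.8205349071519095 [array([-0.0293, -0.0048,  0.1163]), array([ 0.0244, -0.0048,  0.1164])] 0.05368044041099229
plate side [array([-0.0413,  0.0011, -0.0545]), array([-0.0417,  0.0013,  0.0841])]
```

```bash
python3 -m jog '{"offset":[[0,0.04,-0.05],[0,0,-0.03],[0,0,0],[0,0,0]],"angular":[[0,0,0],[0,0,0],[0,0,0],[0,0,0]],"jaw":[30,30,30,30]}'
```

```text
time: 18.0
tool_pos: [0.5226, 0.0365, 0.0504]
tool_rot: [0.516, -0.516, 0.484, -0.484]
contact_force: [0.1, 1.1, -2.0]
gripper_width: 0.425
```

```bash
python3 -m jog '{"offset":[[0.1,0.006,-0.01],[0.1,0.006,0],[0.15,0.01,0],[0.15,0.01,0],[0.1,0.006,0],[0,0,0]],"angular":[[0,0,0],[0,0,0],[0,0,0],[0,0,0],[0,0,0],[0,0,0]],"jaw":[30,30,30,30,30,30]}'; python3 w.py g3
```

```text
time: 18.6
tool_pos: [0.5542, 0.0384, 0.0502]
tool_rot: [0.516, -0.515, 0.483, -0.484]
contact_force: [2.3, 0.0, 0.2]
gripper_width: 0.433
[0.55418945 0.03841406 0.05019466] 3.6501241701675116
```

View pics/g3.png

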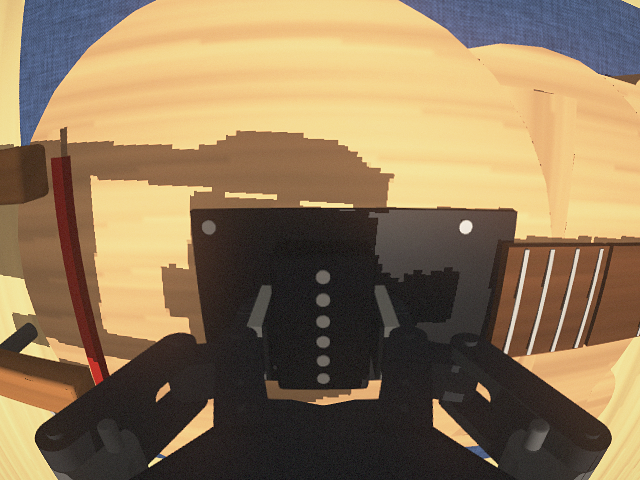

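```bash
python3 -m jog '{"offset":[[0.1,0.006,0],[0.1,0.006,0],[0.04,0.002,0],[0,0,0],[0,0,0]],"angular":[[0,0,0],[0,0,0],[0,0,0],[0,0,0],[0,0,0]],"jaw":[30,30,30,30,30]}'; python3 w.py g4; python3 - <<'E'
from h import *
crop('pics/g4.png',400,190,600,370,4,'pics/g4c.png')
E
```

```text
time: 19.15
tool_pos: [0.5648, 0.0391, 0.0502]
tool_rot: [0.516, -0.516, 0.484, -0.484]
contact_force: [-3.1, 1.2, 4.6]
gripper_width: 0.429
[0.56477011 0.03914878 0.05017046] 3.657485177697334
```

View pics/g4c.png

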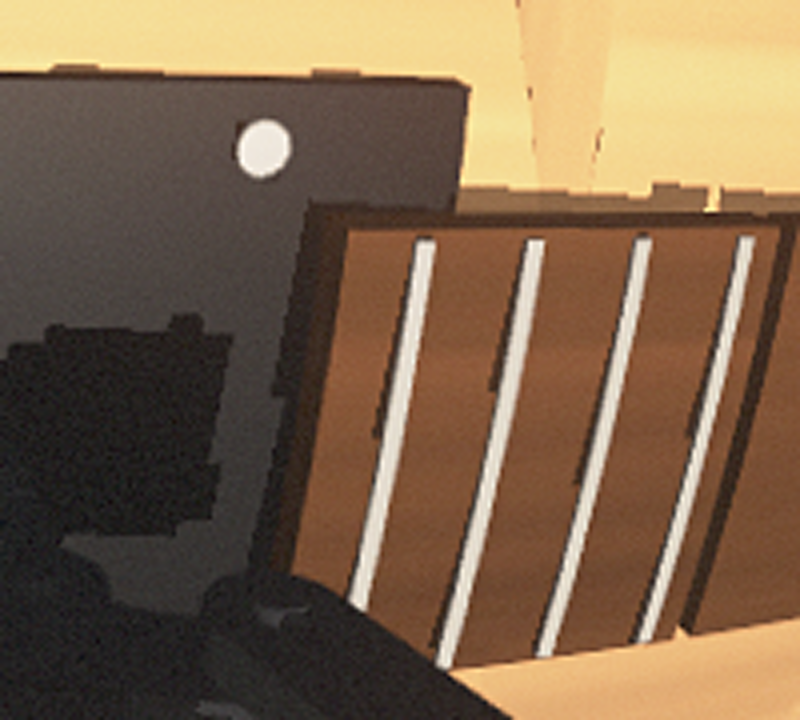

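```bash
python3 - <<'E'
from h import *
import pickle
np.set_printoptions(precision=4,suppress=True)
s=pickle.load(open('g4.pkl','rb'));T=np.linalg.inv(wpose(s))
P=lambda l,z:np.array([wback(s,((u+.5)/4-.5+400,(v+.5)/4-.5+190),z) for u,v in l])
tl=lambda p:[(T@np.append(x,1))[:3] for x in p]
for n,l,z in [('topedge',[(347,228),(780,226),(450,668),(675,636)],.059),('endtop',[(347,228),(295,560)],.059),('plate',[(468,85),(459,200)],.0542)]:
    print(n,tl(P(l,z)))
s=manip.state();print(s['contact_force'],s['tool_pos'])
E
```

```text
topedge [array([-0.0287, -0.0088,  0.0659]), array([-0.0283, -0.0088,  0.1257]), array([ 0.0269, -0.0088,  0.0905]), array([ 0.0269, -0.0088,  0.1257])]
endtop [array([-0.0287, -0.0088,  0.0659]), array([ 0.0097, -0.0088,  0.0661])]
plate [array([-0.0427, -0.004 ,  0.0809]), array([-0.0301, -0.004 ,  0.0816])]
[-1.9356 -0.4311  4.3018] [0.5648 0.0391 0.0502]
```

```bash
python3 -m jog '{"offset":[[0,0,-0.02],[0,0,-0.02],[0,0,0],[0,0,0],[0,0,0]],"angular":[[0,0,0],[0,0,0],[0,0,0],[0,0,0],[0,0,0]],"jaw":[30,30,30,30,30]}'
```

```text
time: 19.7
tool_pos: [0.5648, 0.0391, 0.0501]
tool_rot: [-0.516, 0.516, -0.484, 0.484]
contact_force: [-9.1, -0.5, 17.4]
gripper_width: 0.429
```

```bash
python3 -m jog '{"offset":[[0,0,0],[0,0,0],[0,0,0],[0,0,0],[0,0,0]],"angular":[[0,0,0],[0,0,0],[0,0,0],[0,0,0],[0,0,0]],"jaw":[30,30,30,30,30]}'; python3 w.py k1; python3 - <<'E'
from h import *
cv2.imwrite('pics/k1t.png',manip.grab_frame('top'));cv2.imwrite('pics/k1s.png',manip.grab_frame('scene'))
crop('pics/k1s.png',180,90,440,290,3,'pics/k1sc.png')
crop('pics/k1.png',400,190,600,370,4,'pics/k1c.png')
s=manip.state();print(s['contact_force'],s['ft_torque'],s['tool_pos'],wpose(s)[:3,1])
E
```

```text
time: 20.2
tool_pos: [0.5648, 0.0391, 0.0501]
tool_rot: [-0.516, 0.516, -0.484, 0.484]
contact_force: [-8.6, -0.0, 16.5]
gripper_width: 0.427
[0.56479401 0.03914051 0.05012743] 3.66144734084187
[-9.56604604  0.03203328 15.59269114] [ 0.00527706  1.26294698 -0.00352199] [0.56477813 0.03911422 0.05012077] [-4.54067310e-04 -1.75622787e-04 -9.99999881e-01]
```

View pics/k1sc.png

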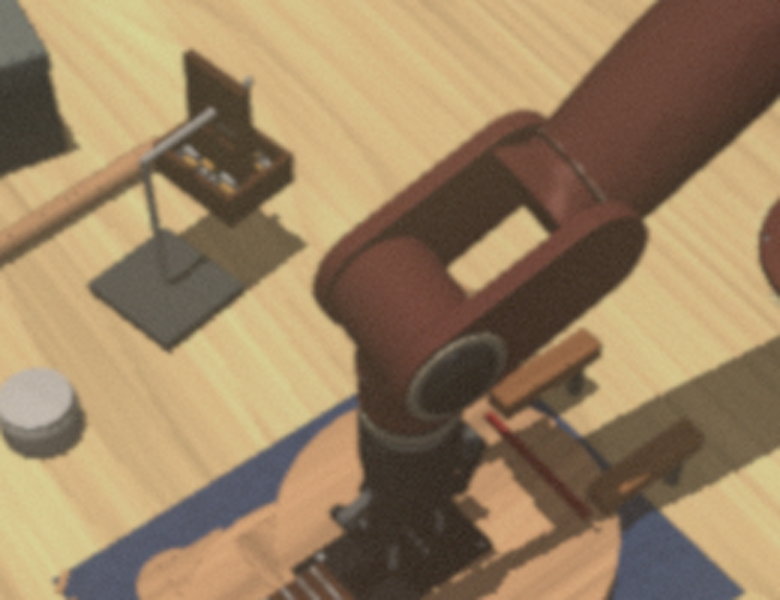

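View pics/k1t.png

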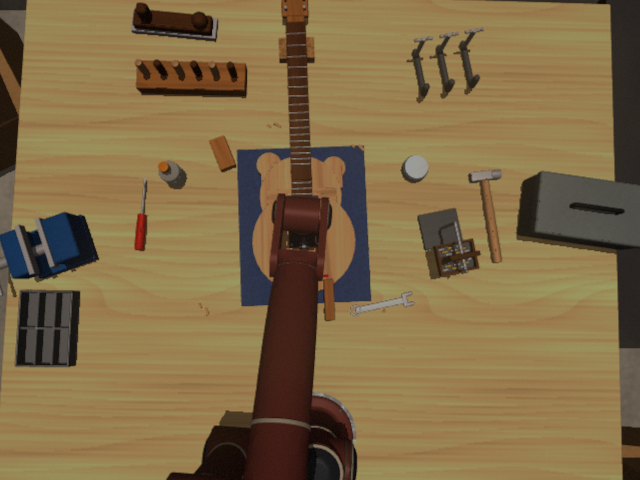

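View pics/k1c.png

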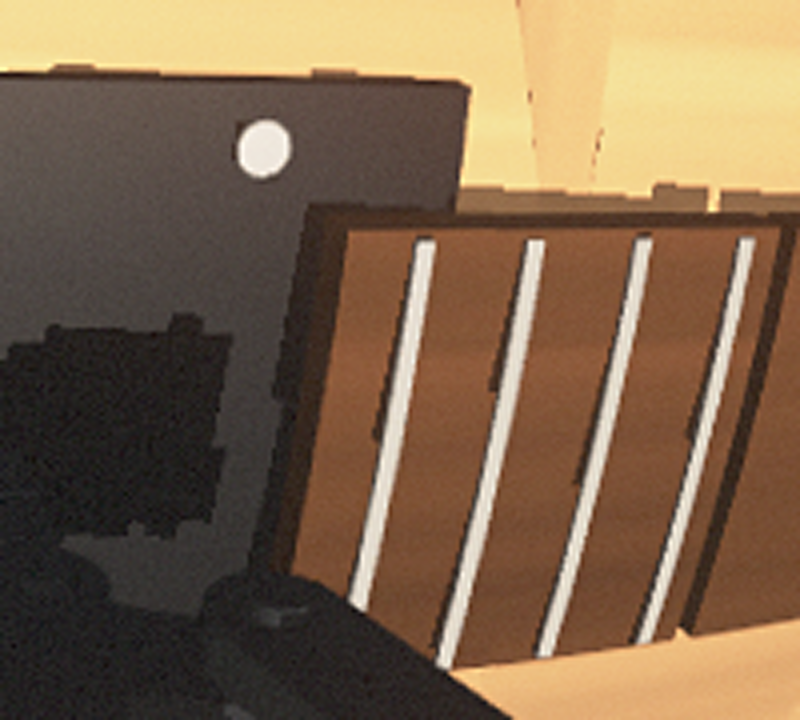

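```bash
python3 - <<'E'
from plant import manip
print(manip.job_done()); s=manip.state(); print(s['time'],s['contact_force'],s['tool_pos'])
E
```

```text
the job is handed in; nothing more can be done
None
the job is handed in; nothing more can be done
```

I hung the tote on the hook, tucked the plate under the overhang and handed the job in at about 20 s, still gripping and pressing the plate. The hand-in gives no verdict.

**Last checks before handing in:**
- **Plate:** its front edge is about 19 mm under the overhang, about 1 mm off centre and within about 0.5° of square to the neck. These come from the wrist camera. The tool was vertical to 0.5 mrad, and its height matched the plate lying flat on the deck.
- **Pressing:** about 16 N downward, gripper closed on the pickup. There was also about 9 N along the neck from sliding the plate in, which I left.
- **Overhang:** in the pictures it looked the same before and after pressing. I could not measure its bend directly.
- **Tote:** it hangs upright on the bar by its slot, untouched, and the bystanders that can be seen have not moved. The arm hides part of the pencil in the top view.

**What went wrong:** on the way to the hook I carried the tote too high, and it touched the hook's tip with about 14 N. I lowered it and backed off before threading the slot. The load returned to the tote's own weight and it had not shifted in the grip.

**Disagreement:** the camera views put the overhang's centre between y = 41 and 44 mm, so the plate's true offset from centre is uncertain by about 2 mm. The tolerance is 9 mm.

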